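Snap the lid home on the tub of kiln stilts

ROBOT

A 6-joint arm with a two-finger parallel gripper is mounted at the origin on the work surface. World frame = base frame: x ahead of the robot, y to its left, z up, the work surface at z = 0. Lengths are in m, angles in rad, forces in N, time in s.
With the tool pointing down it reaches from about 0.225 to 0.875 m from the base axis. Payload 3.4 kg.
Tool frame: the origin (TCP) lies where the fingers leave the gripper's body, on its centre line; the fingertips stand 73 mm ahead of it and the grasp point (between the pads) lies 54 mm ahead of it (manip.pinch_z is the distance from the TCP to the grasp point, in m); z points along the fingers, y is the line along which they close (so a half turn about z gives the same grasp; the last joint's range is limited). The gripper opens to 85 mm and grips with 20 to 120 N. Pads are 22 mm wide; open, the fingers measure 114 mm over their backs; the gripper's body (76 mm by 85 mm) begins 54 mm behind the grasp point. The pads swing forward as they close: fully open they stand 13 mm farther back than shut.
Start: joints at [-1.445, 0.276, 1.505, -0, 1.361, -0.121], TCP at [0.14, -0.558, 0.304] pointing down, gripper open.
Joint ranges: [-2.89, 2.89], [-0.75, 2.08], [0.22, 2.7], [-1.18, 4.32], [0.11, 2.71], [-2.7, 2.7]. Speed limits (rad/s): [2.57, 2.57, 3.14, 3.14, 3.14, 3.14].

INTERFACE

Orientations are given as a unit quaternion [w, x, y, z].
In Python, from rig import readout, imaging, manip gives the robot as it stands. The module is installed in compiled form; this text tells all that it offers.
- The arm moves only by the tool servo_tool, never from a script. Its argument "moves" is a list of rows, each an object with "dp": the shift along the tool's x, y, z in units of 0.2 m (1.0 is 0.2 m), a list of three; "delta_rot": the turn, a rotation vector about the tool's x, y, z in units of 0.1 rad (1.0 is 0.1 rad), a list of three; "fingers": the opening, from 0 (shut) to 1 (fully open). In form: [{"dp": [dx, dy, dz], "delta_rot": [wx, wy, wz], "fingers": fingers}, ...]. A call has 1 to 5 rows; each row shifts and turns the commanded pose from where the row before left it, along the tool's axes as they then stand; what a row does not reach is not made up. A row lasts 1/10 s, in which the tool goes at most 50 mm and 8.59 degrees, less where a joint would pass 70% of its speed; a pose out of reach is approached as far as the arm can. A call with a number of a shift or a turn outside -1 to 1 is refused whole. A call with a gripper value outside its range is refused whole. The fingers move at their own pace and stop on an object; "force" is the grip in N (left out, the last holds). Time passes only in rows, so rows that do not move let the fingers close. It gives the time, the measured TCP pose, the force, the opening and the grip force at its end, in the units of the state.
- readout.get_state(): the state, without advancing time (a new reading comes with each control period).
- imaging.get_image(name): name is "scene" or "top" or "wrist"; returns (picture, depth): 400x640x3 uint8, red, green, blue; 400x640 float32, m along the optical axis (not along the pixel's ray), 0 where there is no reading.
- imaging.calibration(name): a dict with "intrinsics" (3x3 intrinsics, pixels), "R" (3x3) and "t" (3): a world point X has camera coordinates R X + t; the wrist camera has in their place "hand_eye" (4x4, takes a point from camera to tool coordinates, whose origin is the TCP and whose axes are the flange's). Camera axes: x right, y down, z forward; pixel columns grow to the right and rows downward; lengths in m; the calibration is good to about 2 mm. A picture is of the moment at which its call begins: read the wrist's pose just before it. calibration takes no time and is no camera call.
- manip.sign_off(): hands the job in; it is judged then, once.
The state is a dict: "clock": time; "qpos": joint angles; "qd": joint speeds; "effort": joint torques, N m; "position": TCP position; "ee_rot": TCP orientation; "contact_force": force on the tool from outside, world axes, zero at the start; "moment": the same for the moment, N m; "width": finger opening in m; "gripper_force": force on a finger pad.
Only numpy, scipy, OpenCV 4.12 (cv2) and the standard library are available. Lean on these libraries where they do the work, as an engineer would, in place of code of your own. Each camera call takes 0.05 s, during which the arm holds its last target. There are 200 camera calls.

TASK

Put the larger white lid on the open tub it fits (the larger one, holding most of the kiln stilts) and press it down until it has snapped home flush all the way round, no side left proud. Let go, then confirm it with one more firm press on the lid of about 2 kg (20 N), held for a second. Never lean on the thin plastic tub with 5 kg (50 N) or more, keep it upright, and leave the other things on the bench as they are.

Things in the scene. Friction and masses are not known exactly. Their poses are not given: they have to be found in the camera images.
- lid: The larger of the two round white snap lids: 128 mm across, 16 mm high to its flat top. Origin: centre of its underside, z up. A 3 mm snap bead runs inside the skirt's lower edge; any turn fits the tub. 0.09 kg. Laid on the tub unpressed, its origin is 77 to 78.5 mm above the tub's and up to 0.02 rad out of level; home all round it is 72 mm above and level.
- lid_grip (a point): Middle of the grip bar that stands on the centre of the larger lid: bar 20 mm thick along the lid's x, 56 mm long along its y, 25 mm tall; its top is 41 mm, this point 30 mm above the lid's underside (14 mm above the flat top). The flat top is free beside and beyond the bar, out to the edge.
- tub: The larger open round white tub, 85 mm high, 112 mm across, holding three-armed kiln stilts; about 0.75 kg, loose on the bench. Origin: centre of its base, z up. Three sprung catches stand out of its wall just below the rim, at its own +x and at thirds of a turn from there, each above a small prising tab that sticks out 75 mm from the axis, 60 mm up, in view past the lid's edge.
- tub_mouth (a point): Centre of the larger tub's mouth, level with the rim, 85 mm above its base. Lid home: its flat top is 3 mm above this point. A side not yet snapped stands about 6 mm proud over its catch. When the first side snaps the lid tilts (about 0.07 rad); the other two sides are then pressed down in turn, or snap together. Snapped catches hold.
- catch (a point): Tip of the catch on the tub's +x side, 60 mm from the axis, 76 mm above the base; the other two at thirds of a turn. It hooks the lid's bead once the flat top is pressed past it: 12 to 18 N straight over a catch, 50 mm from the axis; up to 28 N midway between two; 27 to 36 N for all three by the middle. Limit: 60 N of tub on bench, 8 N of it weight, with a brief thump as it snaps.
- small_lid: Bystander: the next size down of the same white lid, 96 mm across, 16 mm high, grip bar 50 mm long; does not fit the tub. Origin: centre of its underside.
- small_tub: Bystander: smaller open white tub, 82 mm across the rim (96 mm over its collar), 68 mm high, with a few stilts in it, loose. Origin: centre of its base.
- mug: Bystander: unfired clay mug, 76 mm across, 88 mm high, handle at its own +y reaching about 65 mm from the axis. Origin: centre of its base.
- rib: Bystander: flat wooden potter's rib, 95 x 50 x 8 mm, lying on the bench. Origin: centre of its underside.
- batten: Bystander: wooden rolling guide stick, 25 x 420 x 8 mm, long side along its y, at the back of the bench. Origin: centre of its underside.
Not all that is in view belongs to the job. Leave any blue or red look-alike of the lid alone.

How it is judged:
On the way, in this order (a step that is already met when the one before it is completed fails the run):
1. the lid is snapped home all round and let go (horizontal distance between lid and tub below 0.005 m and z of lid in the frame of tub below 0.0732 m and angle between the z axis of lid and the z axis of tub, either way round below 0.02 rad and contact force between the fingers and lid below 0.5 N), for 0.2 s.
2. it is then confirmed with one more firm press of the fingers on the lid (about 14 N or more, held 0.4 s) (contact force between the fingers and lid above 10 N and contact force between tub and bench_c0 above 21 N), for 0.4 s.
At the end, for the whole second after the job is handed in: The larger lid is on the larger tub, centred within 5 mm, its underside no more than 73.2 mm above the tub's base and level with the tub within 0.02 rad (all three catches snapped, no side proud); the tub stands upright on the bench (within 0.05 rad), both at rest (horizontal distance between lid and tub below 0.005 m and z of lid in the frame of tub between 0.07 and 0.0732 m and angle between the z axis of lid and the z axis of tub, either way round below 0.02 rad and angle between tub's own z axis and vertical below 0.05 rad and height (world z) of tub below 0.005 m and linear speed of each of lid, tub below 0.02 m/s); the robot touches nothing.
It fails at once if the tub is leaned on too hard (over 60 N of tub on bench, some 50 N of push besides its weight) (contact force between tub and bench_c0 above 60 N).
It fails at once if the tub is tipped by more than 0.3 rad (angle between tub's own z axis and vertical above 0.3 rad).
It fails at once if another thing on the bench is moved by more than 30 mm (distance of any of small_tub, small_lid, mug, rib, batten from where it was at the start of the episode above 0.03 m).
It also fails if it takes over 64 s, if anything falls off the work surface, if the arm or the gripper's body presses on something with over 40 N, if the wrist force passes 120 N, or if a joint passes its speed limit or range.

## Working session

There is one attempt and no reset: what is moved stays moved. The work goes in short steps, Python scripts to look and compute and a tool call to move; the robot and the scene stay as the last step left them, time stands still between calls to the robot, and variables do not carry over. Pictures are saved under pics/ and viewed, at most 10 in all, crops included, and the job is handed in when it is done.

Besides the shell and the picture viewer there is one more tool, called after "Request:" as name(argument=value, ...) on one line, values as JSON. servo_tool: Moves the arm, as the interface text tells. Its arguments: {"type":"object","properties":{"moves":{"type":"array"},"force":{"type":"number"}},"required":["moves"]}

```bash
mkdir -p pics; cat > h.py <<'E'
import numpy as np,cv2
from rig import readout,imaging,manip
def grab(n,tag):
    s=readout.get_state(); im,d=imaging.get_image(n); np.savez(f'pics/{tag}.npz',im=im,d=d,p=s['position'],q=s['ee_rot'],n=n)
    cv2.imwrite(f'pics/{tag}.png',im[:,:,::-1]); return im,d
def cloud(tag):
    z=np.load(f'pics/{tag}.npz'); n=str(z['n']); c=imaging.calibration(n); K=np.array(c['intrinsics']); d=z['d'].astype(float)
    v,u=np.mgrid[:d.shape[0],:d.shape[1]]
    P=np.stack([(u-K[0,2])/K[0,0]*d,(v-K[1,2])/K[1,1]*d,d],-1)
    if n=='wrist':
        from scipy.spatial.transform import Rotation as R
        H=np.array(c['hand_eye']); P=P@H[:3,:3].T+H[:3,3]; q=z['q']; r=R.from_quat([q[1],q[2],q[3],q[0]]).as_matrix()
        P=P@r.T+z['p']
    else: P=(P-np.array(c['t']))@np.array(c['R'])
    P[d==0]=np.nan
    return z['im'],P
E
python3 - <<'E'
from h import *
a,_=grab('top','top0'); b,_=grab('scene','sc0')
print(readout.get_state())
E
```

```text
{'clock': 0.1, 'qpos': array([-1.44501776e+00,  2.76544707e-01,  1.50599679e+00, -2.88724508e-05,
        1.36074273e+00, -1.21000710e-01]), 'qd': array([ 0.00070821, -0.00237621, -0.00419217,  0.0003552 , -0.00052712,
        0.00098908]), 'effort': array([ 4.39117784e-04, -4.17700446e+01, -2.46404636e+01, -2.50555713e-04,
        5.78624080e-03, -6.05767596e-06]), 'position': array([ 0.1404032 , -0.55722495,  0.30312263]), 'ee_rot': array([-8.45748392e-04,  9.92396425e-01,  1.23079728e-01, -1.61368375e-05]), 'contact_force': array([-0.30845148, -0.19477636, -0.29362056]), 'moment': array([ 0.03110493, -0.00367157,  0.02045778]), 'gripper_force': 0.0, 'width': 0.08516150483020425}
```

View pics/top0.png

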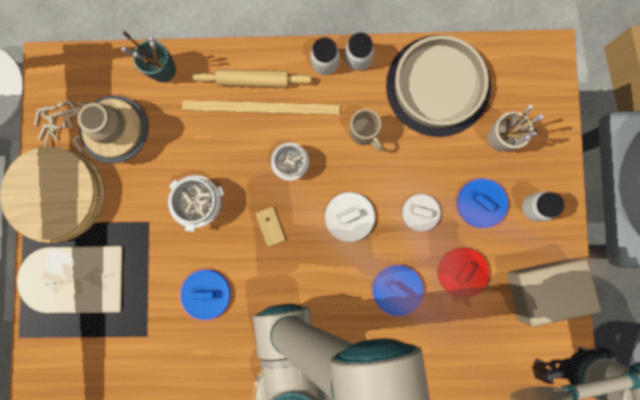

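View pics/sc0.png

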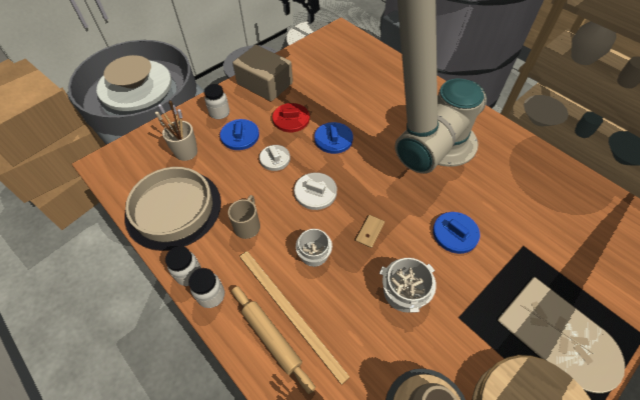

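The top view shows these candidates: white lids at (350,217), which is the larger, and (421,212), which is smaller; blue look-alikes at (482,203), (205,294) and (398,290); red at (464,271). The tubs are at (195,202), which is larger and has tabs, and (290,161), which is smaller. I choose the lid at (350,217) and the tub at (195,202), and will check both by size.

```bash
python3 - <<'E'
from h import *
im,P=cloud('top0')
def fit(xy):
    (c,r)=cv2.minEnclosingCircle(xy.astype(np.float32)*1000); 
    A=np.c_[xy,np.ones(len(xy))]; return np.array(c)/1000,r
for nm,(u,v),zr,R in [('lid',(350,217),(.010,.022),40),('slid',(421,212),(.010,.022),30),('tubrim',(195,202),(.080,.09),40),('tubtabs',(195,202),(.05,.068),40)]:
    S=P[v-R:v+R,u-R:u+R].reshape(-1,3); m=(S[:,2]>zr[0])&(S[:,2]<zr[1]); S=S[m]
    c,r=fit(S[:,:2]); print(nm,P[v,u].round(3),len(S),c.round(4),round(r,1),'z',np.percentile(S[:,2],[5,50,95]).round(4))
    if nm=='lid':
        Q=P[v-R:v+R,u-R:u+R].reshape(-1,3); B=Q[(Q[:,2]>.034)&(Q[:,2]<.048)]; 
        print('bar',len(B),cv2.minAreaRect((B[:,:2]*1000).astype(np.float32)),np.median(B[:,2]))
    if nm=='tubtabs':
        d=S[:,:2]-c; rr=np.hypot(*d.T); far=rr>.066; print(np.degrees(np.arctan2(d[far,1],d[far,0])).round())
a=cv2.resize(im[160:260,150:310],None,fx=5,fy=5,interpolation=cv2.INTER_CUBIC)[:300,:400]
b=cv2.resize(im[180:255,300:460],None,fx=5,fy=5,interpolation=cv2.INTER_CUBIC)[:,:400]
b=b[:300]; cv2.imwrite('pics/crop.png',np.hstack([cv2.resize(im[165:240,155:255],None,fx=4,fy=4),cv2.resize(im[175:250,310:410],None,fx=4,fy=4)])[:,:,::-1])
E
```

```text
lid [ 0.448 -0.139  0.041] 1652 [ 0.4524 -0.1388] 63.7 z [0.0113 0.0154 0.0197]
bar 168 ((452.0409240722656, -138.520263671875), (19.738046646118164, 54.78789520263672), 24.434532165527344) 0.04087360105624849
slid [ 0.458 -0.318  0.043] 872 [ 0.46   -0.3317] 56.4 z [0.0112 0.0151 0.0196]
tubrim [0.491 0.253 0.057] 256 [0.4946 0.2534] 57.7 z [0.0809 0.0841 0.0882]
tubtabs [0.491 0.253 0.057] 895 [0.4949 0.2542] 75.0 z [0.0515 0.0612 0.0662]
[  44.   43.   41.   47.   46.   44.   43.   41.   49.   47.   46.   51.
   50.   49.   48.   54.   53.   50.   56.   55.   59.   58.   56.   55.
  -61.   60.   58.  -61.  -63.  -63.  -63.  -63.  -64.  -66.  -65.  -65.
  -66.  -67.  -67.  -68.  -69.  -70.  -70.  -70.  -71.  -72.  -71.  -73.
  -73.  -74.  -76.  -76.  -76.  -77.  -78.  -78.  -78.  -79.  -84.  -88.
 -117. -133.  163.  165.  163.  165.  168.  170.  170.  174.  176.  179.
  179.  164.  167.  168.  170.  173.  175.  176.  178.  179.  164.  166.
  167.  171.  173.  174.  175.  178.  173.  175.  177.  179.]
```

View pics/crop.png

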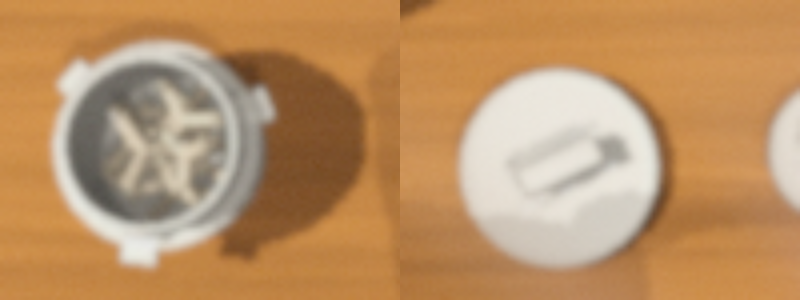

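The crop confirms both choices. On the left is the tub with three tabs, at about 51°, -70° and 171°, full of stilts. On the right is the lid, 127 mm across, with its bar at (560,165) in the crop; its x axis is at 24.4°. Next I plan the reach.

```bash
cat > plan.py <<'E'
import sys,numpy as np,json
from scipy.spatial.transform import Rotation as R
from rig import readout
# target x y z yaw(deg of tool y in world), tool down; prints rows
def plan(x,y,z,yaw=None,step=.048,f=1):
    s=readout.get_state(); q=s['ee_rot']; r=R.from_quat([q[1],q[2],q[3],q[0]]); p=np.array(s['position'])
    if yaw is None: ty=r.as_matrix()[:,1]; yaw=np.degrees(np.arctan2(ty[1],ty[0]))
    a=np.radians(yaw); Y=np.array([np.cos(a),np.sin(a),0]); Z=np.array([0,0,-1.]); X=np.cross(Y,Z)
    T=R.from_matrix(np.c_[X,Y,Z]); w=(r.inv()*T).as_rotvec(); d=np.array([x,y,z])-p
    n=int(max(np.ceil(np.abs(w).max()/.1),np.ceil(np.linalg.norm(d)/step),1))
    for i in range(n):
        rr=r*R.from_rotvec(w*i/n); print(json.dumps({"dp":list((rr.inv().apply(d/n)/.2).round(3)),"delta_rot":list((w/n/.1).round(3)),"fingers":f}))
    print('pos',p.round(4),'F',s['contact_force'].round(1),'t',s['clock'],'w',round(s['width'],4))
if __name__=='__main__': 
    a=[float(v) for v in sys.argv[1:]]; plan(*a[:3],*(a[3:4]),f=a[4] if len(a)>4 else 1)
E
python3 plan.py .452 -.1387 .19 24.4
```

```text
{"dp": [0.112, -0.092, 0.032], "delta_rot": [-0.001, -0.001, -0.972], "fingers": 1}
{"dp": [0.121, -0.08, 0.032], "delta_rot": [-0.001, -0.001, -0.972], "fingers": 1}
{"dp": [0.128, -0.068, 0.032], "delta_rot": [-0.001, -0.001, -0.972], "fingers": 1}
{"dp": [0.134, -0.055, 0.032], "delta_rot": [-0.001, -0.001, -0.972], "fingers": 1}
{"dp": [0.139, -0.042, 0.032], "delta_rot": [-0.001, -0.001, -0.972], "fingers": 1}
{"dp": [0.142, -0.028, 0.032], "delta_rot": [-0.001, -0.001, -0.972], "fingers": 1}
{"dp": [0.144, -0.015, 0.032], "delta_rot": [-0.001, -0.001, -0.972], "fingers": 1}
{"dp": [0.145, -0.0, 0.031], "delta_rot": [-0.001, -0.001, -0.972], "fingers": 1}
{"dp": [0.144, 0.014, 0.031], "delta_rot": [-0.001, -0.001, -0.972], "fingers": 1}
{"dp": [0.142, 0.028, 0.031], "delta_rot": [-0.001, -0.001, -0.972], "fingers": 1}
{"dp": [0.139, 0.041, 0.031], "delta_rot": [-0.001, -0.001, -0.972], "fingers": 1}
{"dp": [0.134, 0.054, 0.031], "delta_rot": [-0.001, -0.001, -0.972], "fingers": 1}
{"dp": [0.128, 0.067, 0.031], "delta_rot": [-0.001, -0.001, -0.972], "fingers": 1}
{"dp": [0.121, 0.079, 0.031], "delta_rot": [-0.001, -0.001, -0.972], "fingers": 1}
{"dp": [0.113, 0.091, 0.031], "delta_rot": [-0.001, -0.001, -0.972], "fingers": 1}
{"dp": [0.104, 0.101, 0.031], "delta_rot": [-0.001, -0.001, -0.972], "fingers": 1}
{"dp": [0.093, 0.111, 0.031], "delta_rot": [-0.001, -0.001, -0.972], "fingers": 1}
{"dp": [0.082, 0.119, 0.031], "delta_rot": [-0.001, -0.001, -0.972], "fingers": 1}
pos [ 0.1404 -0.5572  0.3031] F [-0.3 -0.2 -0.3] t 0.1 w 0.0852
```

Request:
servo_tool(moves=[{"dp":[0.11,-0.09,0.03],"delta_rot":[0,0,-0.97],"fingers":1},{"dp":[0.12,-0.08,0.03],"delta_rot":[0,0,-0.97],"fingers":1},{"dp":[0.13,-0.07,0.03],"delta_rot":[0,0,-0.97],"fingers":1},{"dp":[0.135,-0.055,0.03],"delta_rot":[0,0,-0.97],"fingers":1},{"dp":[0.14,-0.04,0.03],"delta_rot":[0,0,-0.97],"fingers":1}])

```text
clock: 0.6
position: [0.2279, -0.4403, 0.2733]
ee_rot: [-0.0, 0.933, 0.359, 0.0]
contact_force: [0.7, -0.1, 0.0]
width: 0.0854
gripper_force: 0.0
```

Request:
servo_tool(moves=[{"dp":[0.14,-0.03,0.03],"delta_rot":[0,0,-0.97],"fingers":1},{"dp":[0.145,-0.015,0.03],"delta_rot":[0,0,-0.97],"fingers":1},{"dp":[0.145,0,0.03],"delta_rot":[0,0,-0.97],"fingers":1},{"dp":[0.145,0.015,0.03],"delta_rot":[0,0,-0.97],"fingers":1},{"dp":[0.14,0.03,0.03],"delta_rot":[0,0,-0.97],"fingers":1}])

```text
clock: 1.1
position: [0.3148, -0.3247, 0.2434]
ee_rot: [-0.0, 0.819, 0.573, 0.0]
contact_force: [-0.6, 0.1, 0.1]
width: 0.0853
gripper_force: 0.0
```

Request:
servo_tool(moves=[{"dp":[0.14,0.04,0.03],"delta_rot":[0,0,-0.97],"fingers":1},{"dp":[0.135,0.055,0.03],"delta_rot":[0,0,-0.97],"fingers":1},{"dp":[0.13,0.065,0.03],"delta_rot":[0,0,-0.97],"fingers":1},{"dp":[0.12,0.08,0.03],"delta_rot":[0,0,-0.97],"fingers":1},{"dp":[0.11,0.09,0.03],"delta_rot":[0,0,-0.97],"fingers":1}])

```text
clock: 1.6
position: [0.4012, -0.2089, 0.2134]
ee_rot: [-0.0, 0.658, 0.753, -0.0]
contact_force: [-0.5, -1.0, 0.6]
width: 0.0855
gripper_force: 0.0
```

Request:
servo_tool(moves=[{"dp":[0.105,0.1,0.03],"delta_rot":[0,0,-0.97],"fingers":1},{"dp":[0.095,0.11,0.03],"delta_rot":[0,0,-0.97],"fingers":1},{"dp":[0.08,0.12,0.03],"delta_rot":[0,0,-0.97],"fingers":1},{"dp":[0,0,0],"delta_rot":[0,0,0],"fingers":1}])

```text
clock: 2.0
position: [0.4537, -0.1379, 0.1949]
ee_rot: [-0.001, 0.542, 0.841, 0.001]
contact_force: [-0.7, -1.5, -0.7]
width: 0.0855
gripper_force: 0.0
```

```bash
python3 plan.py .452 -.1387 .090 24.4; python3 - <<'E'
from h import *
grab('wrist','w1'); im,P=cloud('w1'); Q=P.reshape(-1,3)
B=Q[(Q[:,2]>.036)&(Q[:,2]<.046)&(np.hypot(Q[:,0]-.452,Q[:,1]+.139)<.05)]
print(len(B),cv2.minAreaRect((B[:,:2]*1000).astype(np.float32)),np.median(B[:,2]))
B=Q[(Q[:,2]>.012)&(Q[:,2]<.02)&(np.hypot(Q[:,0]-.452,Q[:,1]+.139)<.08)];print(cv2.minEnclosingCircle((B[:,:2]*1000).astype(np.float32)))
E
```

```text
{"dp": [-0.0, -0.003, 0.175], "delta_rot": [-0.0, -0.007, 0.001], "fingers": 1}
{"dp": [-0.0, -0.003, 0.175], "delta_rot": [-0.0, -0.007, 0.001], "fingers": 1}
{"dp": [-0.0, -0.003, 0.175], "delta_rot": [-0.0, -0.007, 0.001], "fingers": 1}
pos [ 0.4537 -0.1379  0.1949] F [-0.7 -1.5 -0.7] t 2.0 w 0.0855
1565 ((452.0588073730469, -138.04452514648438), (19.368568420410156, 55.30921936035156), 25.03999137878418) 0.04135486489482332
((452.620361328125, -138.7316436767578), 64.11979675292969)
```

Request:
servo_tool(moves=[{"dp":[0,-0.003,0.17],"delta_rot":[0,0,0],"fingers":1},{"dp":[0,-0.003,0.17],"delta_rot":[0,0,0],"fingers":1},{"dp":[0,-0.002,0.17],"delta_rot":[0,0,0],"fingers":1},{"dp":[0,0,0],"delta_rot":[0,0,0],"fingers":0},{"dp":[0,0,0],"delta_rot":[0,0,0],"fingers":0}], force=60)

```text
clock: 2.55
position: [0.4509, -0.1416, 0.0941]
ee_rot: [-0.001, 0.544, 0.839, -0.0]
contact_force: [-0.1, 0.2, 0.0]
width: 0.0588
gripper_force: 0.0
```

Request:
servo_tool(moves=[{"dp":[0,0,0],"delta_rot":[0,0,0],"fingers":0},{"dp":[0,0,0],"delta_rot":[0,0,0],"fingers":0},{"dp":[0,0,0],"delta_rot":[0,0,0],"fingers":0}])

```text
clock: 2.85
position: [0.4523, -0.1416, 0.0957]
ee_rot: [0.002, 0.543, 0.839, 0.0]
contact_force: [0.1, -0.4, 3.8]
width: 0.0188
gripper_force: 59.1
```

Request:
servo_tool(moves=[{"dp":[0,0,-0.1],"delta_rot":[0,0,0],"fingers":0},{"dp":[0,0,-0.24],"delta_rot":[0,0,0],"fingers":0},{"dp":[0,0,-0.24],"delta_rot":[0,0,0],"fingers":0},{"dp":[0,0,-0.24],"delta_rot":[0,0,0],"fingers":0},{"dp":[0,0,0],"delta_rot":[0,0,0],"fingers":0}])

```text
clock: 3.35
position: [0.4545, -0.1425, 0.2654]
ee_rot: [0.008, 0.543, 0.84, 0.001]
contact_force: [1.6, 0.2, -0.2]
width: 0.0188
gripper_force: 59.1
```

```bash
python3 plan.py .495 .2537 .25 24.4 0; python3 - <<'E'
from h import *
grab('wrist','w2'); z=np.load('pics/w2.npz'); im,P=cloud('w2'); Q=P.reshape(-1,3); p=z['p']; zt=p[2]-.079
S=Q[(abs(Q[:,2]-zt)<.012)&(np.hypot(Q[:,0]-p[0],Q[:,1]-p[1])<.075)]
A=np.c_[S[:,:2]-p[:2],np.ones(len(S))]; k=np.linalg.lstsq(A,S[:,2],rcond=None)[0]; print(p,k,np.median(S[:,2])-p[2])
S=S[abs(A@k-S[:,2])<.003]; c,r=cv2.minEnclosingCircle((S[:,:2]*1000).astype(np.float32)); print(np.array(c)-p[:2]*1000,r)
h=cv2.convexHull((S[:,:2]*1000).astype(np.float32)); print(h.shape, cv2.fitEllipse(h)[0]-p[:2]*1000,cv2.fitEllipse(h)[1])
E
```

```text
{"dp": [0.192, 0.111, 0.007], "delta_rot": [0.012, 0.014, -0.004], "fingers": 0.0}
{"dp": [0.192, 0.111, 0.007], "delta_rot": [0.012, 0.014, -0.004], "fingers": 0.0}
{"dp": [0.192, 0.111, 0.008], "delta_rot": [0.012, 0.014, -0.004], "fingers": 0.0}
{"dp": [0.191, 0.111, 0.008], "delta_rot": [0.012, 0.014, -0.004], "fingers": 0.0}
{"dp": [0.191, 0.111, 0.008], "delta_rot": [0.012, 0.014, -0.004], "fingers": 0.0}
{"dp": [0.191, 0.111, 0.008], "delta_rot": [0.012, 0.014, -0.004], "fingers": 0.0}
{"dp": [0.191, 0.111, 0.008], "delta_rot": [0.012, 0.014, -0.004], "fingers": 0.0}
{"dp": [0.191, 0.111, 0.008], "delta_rot": [0.012, 0.014, -0.004], "fingers": 0.0}
{"dp": [0.191, 0.111, 0.008], "delta_rot": [0.012, 0.014, -0.004], "fingers": 0.0}
pos [ 0.4545 -0.1425  0.2654] F [ 1.6  0.2 -0.2] t 3.35 w 0.0188
[ 0.45449541 -0.14245523  0.26543793] [ 0.0113576  -0.00279596  0.18553718] -0.08016353663067169
[-0.35427019  1.72945806] 64.28260803222656
(58, 1, 2) [-0.40160295  2.06325933] (127.24220275878906, 127.79331970214844)
```

View pics/w2.png

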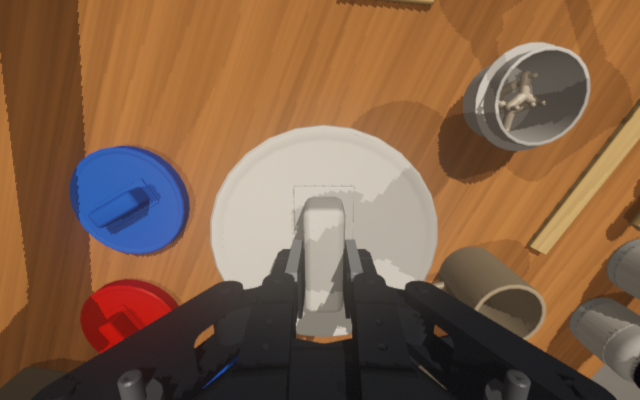

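The picture shows the bar held centred between the pads at (325,250). The lid is level and its centre is about 2 mm off the TCP in y. I move it over the tub.

Request:
servo_tool(moves=[{"dp":[0.1,0.055,0],"delta_rot":[0.02,0.02,0],"fingers":0},{"dp":[0.19,0.11,0.01],"delta_rot":[0.02,0.02,0],"fingers":0},{"dp":[0.19,0.11,0.01],"delta_rot":[0.01,0.02,0],"fingers":0},{"dp":[0.19,0.11,0.01],"delta_rot":[0.01,0.02,0],"fingers":0},{"dp":[0.19,0.11,0.01],"delta_rot":[0.01,0.01,0],"fingers":0}])

```text
clock: 3.9
position: [0.4698, 0.0581, 0.2488]
ee_rot: [-0.007, 0.544, 0.839, -0.001]
contact_force: [1.2, -0.2, -0.3]
width: 0.0184
gripper_force: 59.0
```

Request:
servo_tool(moves=[{"dp":[0.19,0.11,0.01],"delta_rot":[0.01,0.01,0],"fingers":0},{"dp":[0.19,0.11,0.01],"delta_rot":[0.01,0.01,0],"fingers":0},{"dp":[0.19,0.11,0.01],"delta_rot":[0.01,0.01,0],"fingers":0},{"dp":[0.19,0.11,0.01],"delta_rot":[0.01,0.01,0],"fingers":0},{"dp":[0.09,0.055,0],"delta_rot":[0,0,0],"fingers":0}])

```text
clock: 4.4
position: [0.4905, 0.2553, 0.2412]
ee_rot: [-0.01, 0.542, 0.84, -0.002]
contact_force: [-0.4, -0.9, -0.8]
width: 0.0188
gripper_force: 59.0
```

Request:
servo_tool(moves=[{"dp":[0,0,0],"delta_rot":[0,0,0],"fingers":0},{"dp":[0,0,0],"delta_rot":[0,0,0],"fingers":0}])

```text
clock: 4.6
position: [0.4906, 0.2519, 0.2417]
ee_rot: [-0.009, 0.543, 0.84, -0.003]
contact_force: [-0.8, 0.3, -0.7]
width: 0.0192
gripper_force: 59.0
```

```bash
cat > held.py <<'E'
from h import *
import sys
tag=sys.argv[1]; grab('wrist',tag); z=np.load(f'pics/{tag}.npz'); im,P=cloud(tag); Q=P.reshape(-1,3); p=z['p']
def circ(zt,tol,c0,R,nm):
    S=Q[(abs(Q[:,2]-zt)<tol)&(np.hypot(Q[:,0]-c0[0],Q[:,1]-c0[1])<R)]
    if len(S)<50: return print(nm,len(S))
    A=np.c_[S[:,:2]-p[:2],np.ones(len(S))]; k=np.linalg.lstsq(A,S[:,2],rcond=None)[0]
    S=S[abs(A@k-S[:,2])<.004]; h=cv2.convexHull((S[:,:2]*1000).astype(np.float32)); c,r=cv2.minEnclosingCircle(h); print(nm,len(S),np.array(c).round(1),round(r,1),'ell',[np.round(v,1) for v in cv2.fitEllipse(h)[:2]],'tilt',k[:2].round(3),'z',np.median(S[:,2]).round(4))
circ(p[2]-.080,.008,p,.075,'lid'); circ(.085,.006,(.495,.254),.07,'tub'); circ(.061,.006,(.495,.254),.08,'tabs')
E
python3 held.py w3; python3 plan.py .4951 .2517 .195 24.4 0
```

```text
lid 25557 [487.5 255.1] 64.2 ell [array([487.3, 255. ]), array([127.2, 127.6])] tilt [-0.022  0.009] z 0.1621
tub 0
tabs 20
{"dp": [-0.01, 0.024, 0.235], "delta_rot": [-0.141, -0.123, -0.037], "fingers": 0.0}
pos [0.4907 0.2512 0.2421] F [-1.3 -0.3 -1.3] t 4.65 w 0.0188
```

Request:
servo_tool(moves=[{"dp":[-0.01,0.024,0],"delta_rot":[-0.14,-0.12,0],"fingers":0},{"dp":[0,0,0.1],"delta_rot":[0,0,0],"fingers":0},{"dp":[0,0,0],"delta_rot":[0,0,0],"fingers":0},{"dp":[0,0,0],"delta_rot":[0,0,0],"fingers":0}])

```text
clock: 5.05
position: [0.4968, 0.2514, 0.2231]
ee_rot: [0.0, 0.544, 0.839, 0.001]
contact_force: [1.0, -0.6, -0.4]
width: 0.0186
gripper_force: 59.0
```

```bash
python3 held.py w4; python3 plan.py .4951 .2517 .195 24.4 0; python3 - <<'E'
from h import *
for n in('top','scene'):
    grab(n,n+'4'); im,P=cloud(n+'4'); Q=P.reshape(-1,3)
    for zr,nm,hi in(((.125,.155),'lid',0),((.05,.068),'tabs',0)):
        S=Q[(Q[:,2]>zr[0])&(Q[:,2]<zr[1])&(np.hypot(Q[:,0]-.495,Q[:,1]-.253)<.085)]
        d=S[:,:2]-[.495,.254]; a=np.degrees(np.arctan2(d[:,1],d[:,0])); rr=np.hypot(*d.T)
        print(n,nm,len(S),cv2.minEnclosingCircle((S[:,:2]*1000).astype(np.float32)),np.median(S[:,2]))
E
```

```text
lid 25562 [495.3 254. ] 64.1 ell [array([495.2, 254.3]), array([126.8, 127.6])] tilt [-0.002  0.005] z 0.1432
tub 0
tabs 432 [478.9 287.2] 65.1 ell [array([484.2, 278.6]), array([ 75. , 136.6])] tilt [-0.005  0.012] z 0.063
{"dp": [0.004, -0.01, 0.143], "delta_rot": [0.034, -0.006, -0.05], "fingers": 0.0}
pos [0.4972 0.2517 0.2236] F [-0.2  0.3 -1.1] t 5.1 w 0.0186
top lid 1225 ((495.4619140625, 253.41146850585938), 63.92396926879883) 0.14318129919457556
top tabs 339 ((485.0430603027344, 242.16848754882812), 69.95616912841797) 0.06261181281324264
scene lid 1756 ((497.3248291015625, 255.1765899658203), 64.92388916015625) 0.1419662123712896
scene tabs 428 ((507.30450439453125, 252.34085083007812), 71.04502868652344) 0.061432752439894746
```

Request:
servo_tool(moves=[{"dp":[0,0,0.1],"delta_rot":[0.03,0,0],"fingers":0},{"dp":[0,0,0.1],"delta_rot":[0,0,0],"fingers":0},{"dp":[0,0,0],"delta_rot":[0,0,0],"fingers":0}])

```text
clock: 5.5
position: [0.4956, 0.2518, 0.1814]
ee_rot: [-0.002, 0.543, 0.839, -0.002]
contact_force: [0.2, -0.0, -1.1]
width: 0.0186
gripper_force: 59.0
```

Request:
servo_tool(moves=[{"dp":[0,0,0.015],"delta_rot":[0,0,0],"fingers":0},{"dp":[0,0,0.015],"delta_rot":[0,0,0],"fingers":0},{"dp":[0,0,0],"delta_rot":[0,0,0],"fingers":0}])

```text
clock: 5.8
position: [0.4972, 0.2526, 0.1777]
ee_rot: [-0.0, 0.543, 0.84, 0.001]
contact_force: [0.3, -0.6, -1.3]
width: 0.0186
gripper_force: 59.0
```

```bash
python3 held.py w5; python3 plan.py .4951 .2517 .195 24.4 0 | tail -2
```

```text
lid 25541 [495.8 255.3] 64.3 ell [array([495.7, 255.5]), array([126.9, 127.9])] tilt [-0.003  0.005] z 0.0978
tub 25
tabs 781 [484.8 280.7] 69.5 ell [array([485.7, 278.8]), array([ 76.7, 137.7])] tilt [-0.001  0.004] z 0.0629
{"dp": [0.001, -0.011, -0.086], "delta_rot": [0.011, -0.008, -0.039], "fingers": 0.0}
pos [0.4972 0.2525 0.1778] F [ 0.8 -0.  -1.6] t 5.85 w 0.0189
```

Request:
servo_tool(moves=[{"dp":[-0.003,-0.005,0.005],"delta_rot":[0,0,0],"fingers":0},{"dp":[0,0,0.005],"delta_rot":[0,0,0],"fingers":0},{"dp":[0,0,0.005],"delta_rot":[0,0,0],"fingers":0},{"dp":[0,0,0],"delta_rot":[0,0,0],"fingers":0}])

```text
clock: 6.25
position: [0.4962, 0.2514, 0.174]
ee_rot: [-0.0, 0.543, 0.84, 0.0]
contact_force: [0.4, 0.2, -1.3]
width: 0.0191
gripper_force: 59.0
```

Request:
servo_tool(moves=[{"dp":[0,0,0.005],"delta_rot":[0,0,0],"fingers":0},{"dp":[0,0,0],"delta_rot":[0,0,0],"fingers":0}])

```text
clock: 6.45
position: [0.4964, 0.2515, 0.1732]
ee_rot: [-0.0, 0.543, 0.84, 0.0]
contact_force: [0.7, -1.2, -0.0]
width: 0.0187
gripper_force: 59.2
```

Request:
servo_tool(moves=[{"dp":[0,0,0.005],"delta_rot":[0,0,0],"fingers":0},{"dp":[0,0,0],"delta_rot":[0,0,0],"fingers":0}])

```text
clock: 6.65
position: [0.4966, 0.2515, 0.1729]
ee_rot: [-0.0, 0.543, 0.84, 0.001]
contact_force: [-0.5, -0.8, 3.6]
width: 0.0187
gripper_force: 59.9
```

Request:
servo_tool(moves=[{"dp":[0,0,0.005],"delta_rot":[0,0,0],"fingers":0},{"dp":[0,0,0],"delta_rot":[0,0,0],"fingers":0}], force=110)

```text
clock: 6.85
position: [0.4967, 0.2515, 0.1728]
ee_rot: [0.0, 0.543, 0.84, 0.001]
contact_force: [-1.8, -1.9, 10.2]
width: 0.0171
gripper_force: 110.5
```

Request:
servo_tool(moves=[{"dp":[0,0,0.005],"delta_rot":[0,0,0],"fingers":0},{"dp":[0,0,0],"delta_rot":[0,0,0],"fingers":0}])

```text
clock: 7.05
position: [0.4968, 0.2516, 0.1726]
ee_rot: [0.0, 0.543, 0.84, 0.001]
contact_force: [-2.3, -1.9, 13.8]
width: 0.0171
gripper_force: 111.1
```

Request:
servo_tool(moves=[{"dp":[0,0,0.005],"delta_rot":[0,0,0],"fingers":0},{"dp":[0,0,0.005],"delta_rot":[0,0,0],"fingers":0},{"dp":[0,0,0],"delta_rot":[0,0,0],"fingers":0}])

```text
clock: 7.35
position: [0.4973, 0.2517, 0.1718]
ee_rot: [0.001, 0.543, 0.84, 0.002]
contact_force: [-3.8, -2.2, 20.2]
width: 0.0174
gripper_force: 111.8
```

Request:
servo_tool(moves=[{"dp":[0,0,0.005],"delta_rot":[0,0,0],"fingers":0},{"dp":[0,0,0],"delta_rot":[0,0,0],"fingers":0}])

```text
clock: 7.55
position: [0.4973, 0.252, 0.171]
ee_rot: [0.001, 0.543, 0.84, 0.002]
contact_force: [-3.0, -0.8, 21.8]
width: 0.0171
gripper_force: 112.0
```

Request:
servo_tool(moves=[{"dp":[0,0,0.005],"delta_rot":[0,0,0],"fingers":0},{"dp":[0,0,0],"delta_rot":[0,0,0],"fingers":0}])

```text
clock: 7.75
position: [0.4963, 0.2519, 0.1679]
ee_rot: [-0.0, 0.543, 0.839, 0.001]
contact_force: [-1.4, 1.1, 0.5]
width: 0.0176
gripper_force: 109.1
```

Request:
servo_tool(moves=[{"dp":[0,0,0.005],"delta_rot":[0,0,0],"fingers":0},{"dp":[0,0,0],"delta_rot":[0,0,0],"fingers":0}])

```text
clock: 7.95
position: [0.4965, 0.2519, 0.1675]
ee_rot: [0.0, 0.543, 0.84, 0.001]
contact_force: [-3.4, 0.6, 15.4]
width: 0.0175
gripper_force: 111.2
```

Request:
servo_tool(moves=[{"dp":[0,0,-0.015],"delta_rot":[0,0,0],"fingers":0},{"dp":[0,0,0],"delta_rot":[0,0,0],"fingers":1},{"dp":[0,0,0],"delta_rot":[0,0,0],"fingers":1},{"dp":[0,0,0],"delta_rot":[0,0,0],"fingers":1},{"dp":[0,0,0],"delta_rot":[0,0,0],"fingers":1}])

```text
clock: 8.45
position: [0.4963, 0.2515, 0.1679]
ee_rot: [-0.0, 0.543, 0.839, 0.0]
contact_force: [0.6, -0.2, -0.0]
width: 0.0745
gripper_force: 0.0
```

Request:
servo_tool(moves=[{"dp":[0,0,-0.1],"delta_rot":[0,0,0],"fingers":1},{"dp":[0,0,-0.15],"delta_rot":[0,0,0],"fingers":1},{"dp":[0,0,-0.15],"delta_rot":[0,0,0],"fingers":0},{"dp":[0,0,0],"delta_rot":[0,0,0],"fingers":0},{"dp":[0,0,0],"delta_rot":[0,0,0],"fingers":0}])

```text
clock: 8.95
position: [0.4965, 0.2515, 0.2486]
ee_rot: [0.0, 0.543, 0.84, 0.001]
contact_force: [-0.4, 0.4, -0.8]
width: 0.0438
gripper_force: 0.0
```

```bash
python3 - <<'E'
from h import *
s=readout.get_state(); print(s['position'],s['width'],s['ee_rot'])
for n in('wrist','top'):
    grab(n,n+'6'); im,P=cloud(n+'6'); Q=P.reshape(-1,3)
    S=Q[(abs(Q[:,2]-.09)<.012)&(np.hypot(Q[:,0]-.495,Q[:,1]-.253)<.075)]
    c=S[:,:2].mean(0); 
    for i in range(4):
        A=np.c_[S[:,:2]-[.495,.253],np.ones(len(S))]; k=np.linalg.lstsq(A,S[:,2],rcond=None)[0]; S=S[abs(A@k-S[:,2])<.003]
    print(n,len(S),k,cv2.minEnclosingCircle((S[:,:2]*1000).astype(np.float32)))
    for a in (51,-69,171):
        t=np.radians(a); p=np.array([.495,.2537])+.05*np.array([np.cos(t),np.sin(t)]); m=np.hypot(*(Q[:,:2]-p).T)<.01; m&=abs(Q[:,2]-.09)<.015; print(a,m.sum(),np.median(Q[m,2]) if m.any() else None)
E
```

```text
[0.49645535 0.25145044 0.24861661] 0.04379489325141457 [4.86240749e-05 5.43336802e-01 8.39514440e-01 7.88952679e-04]
wrist 15547 [0.0002122  0.00168357 0.08762486] ((494.0024108886719, 254.08786010742188), 64.101806640625)
51 478 0.08752684662464251
-69 379 0.0874134031975057
171 486 0.08728256594367702
top 980 [0.0022118  0.002568   0.08723751] ((494.1025085449219, 253.28533935546875), 64.42488098144531)
51 0 None
-69 50 0.0870408879122929
171 48 0.08715320525575179
```

View pics/wrist6.png

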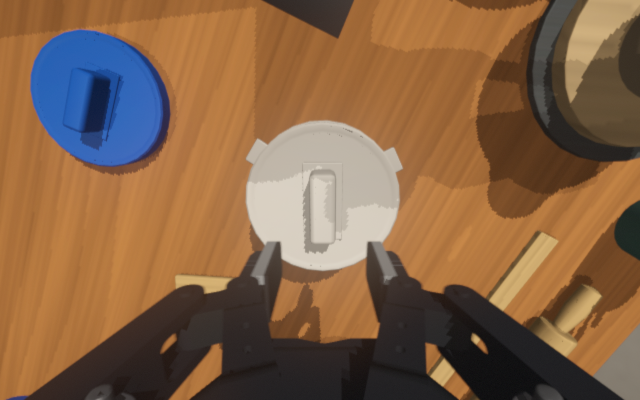

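The picture shows the lid at (323,195) with two tabs visible past its edge. The flat top measures 87.3–87.5 mm over each of the three catches, against 88 mm expected, and is level to 0.002 rad. It is home, so the confirming press with closed fingers on the bar comes next.

Request:
servo_tool(moves=[{"dp":[0.013,-0.005,0.0],"delta_rot":[0,0,0],"fingers":0},{"dp":[0,0,0.1],"delta_rot":[0,0,0],"fingers":0},{"dp":[0,0,0.1],"delta_rot":[0,0,0],"fingers":0},{"dp":[0,0,0.08],"delta_rot":[0,0,0],"fingers":0},{"dp":[0,0,0],"delta_rot":[0,0,0],"fingers":0}])

```text
clock: 9.55
position: [0.4923, 0.2528, 0.1889]
ee_rot: [-0.003, 0.543, 0.84, -0.003]
contact_force: [-0.3, -0.6, 0.1]
width: 0.0001
gripper_force: 0.0
```

Request:
servo_tool(moves=[{"dp":[0,0,0.01],"delta_rot":[0,0,0],"fingers":0},{"dp":[0,0,0.01],"delta_rot":[0,0,0],"fingers":0},{"dp":[0,0,0.005],"delta_rot":[0,0,0],"fingers":0},{"dp":[0,0,0],"delta_rot":[0,0,0],"fingers":0}])

```text
clock: 9.95
position: [0.4945, 0.2535, 0.1876]
ee_rot: [-0.0, 0.543, 0.84, 0.001]
contact_force: [-0.2, 0.2, 0.7]
width: 0.0001
gripper_force: 0.0
```

Request:
servo_tool(moves=[{"dp":[0,0,0.005],"delta_rot":[0,0,0],"fingers":0},{"dp":[0,0,0.005],"delta_rot":[0,0,0],"fingers":0},{"dp":[0,0,0],"delta_rot":[0,0,0],"fingers":0}])

```text
clock: 10.25
position: [0.4944, 0.2534, 0.1855]
ee_rot: [-0.0, 0.543, 0.84, 0.0]
contact_force: [-0.3, 0.3, 2.0]
width: -0.0
gripper_force: 0.8
```

Request:
servo_tool(moves=[{"dp":[0,0,0.005],"delta_rot":[0,0,0],"fingers":0},{"dp":[0,0,0],"delta_rot":[0,0,0],"fingers":0}])

```text
clock: 10.45
position: [0.4945, 0.2535, 0.1854]
ee_rot: [0.0, 0.543, 0.84, 0.001]
contact_force: [-1.9, -0.2, 6.7]
width: 0.0001
gripper_force: 3.6
```

Contact, with about 5 N per mm; I add about 2.7 mm and hold.

Request:
servo_tool(moves=[{"dp":[0,0,0.005],"delta_rot":[0,0,0],"fingers":0},{"dp":[0,0,0.005],"delta_rot":[0,0,0],"fingers":0},{"dp":[0,0,0],"delta_rot":[0,0,0],"fingers":0}])

```text
clock: 10.75
position: [0.4946, 0.2536, 0.1852]
ee_rot: [0.0, 0.543, 0.84, 0.001]
contact_force: [-4.4, -2.0, 17.6]
width: 0.0
gripper_force: 8.7
```

Request:
servo_tool(moves=[{"dp":[0,0,0.004],"delta_rot":[0,0,0],"fingers":0},{"dp":[0,0,0],"delta_rot":[0,0,0],"fingers":0}])

```text
clock: 10.95
position: [0.4947, 0.2536, 0.1852]
ee_rot: [0.001, 0.543, 0.84, 0.002]
contact_force: [-5.2, -2.6, 20.7]
width: 0.0001
gripper_force: 10.7
```

Request:
servo_tool(moves=[{"dp":[0,0,0],"delta_rot":[0,0,0],"fingers":0},{"dp":[0,0,0],"delta_rot":[0,0,0],"fingers":0},{"dp":[0,0,0],"delta_rot":[0,0,0],"fingers":0},{"dp":[0,0,0],"delta_rot":[0,0,0],"fingers":0},{"dp":[0,0,0],"delta_rot":[0,0,0],"fingers":0}])

```text
clock: 11.45
position: [0.4947, 0.2536, 0.1852]
ee_rot: [0.001, 0.543, 0.84, 0.002]
contact_force: [-4.7, -1.6, 21.7]
width: 0.0003
gripper_force: 10.7
```

Request:
servo_tool(moves=[{"dp":[0,0,0],"delta_rot":[0,0,0],"fingers":0},{"dp":[0,0,0],"delta_rot":[0,0,0],"fingers":0},{"dp":[0,0,0],"delta_rot":[0,0,0],"fingers":0},{"dp":[0,0,0],"delta_rot":[0,0,0],"fingers":0},{"dp":[0,0,0],"delta_rot":[0,0,0],"fingers":0}])

```text
clock: 11.95
position: [0.4947, 0.2536, 0.1852]
ee_rot: [0.001, 0.543, 0.84, 0.002]
contact_force: [-5.2, -1.9, 21.8]
width: 0.0002
gripper_force: 10.7
```

Request:
servo_tool(moves=[{"dp":[0,0,-0.03],"delta_rot":[0,0,0],"fingers":0},{"dp":[0,0,-0.1],"delta_rot":[0,0,0],"fingers":0},{"dp":[0,0,-0.15],"delta_rot":[0,0,0],"fingers":0},{"dp":[0,0,-0.1],"delta_rot":[0,0,0],"fingers":0},{"dp":[0,0,0],"delta_rot":[0,0,0],"fingers":0}])

```text
clock: 12.45
position: [0.4958, 0.2539, 0.2602]
ee_rot: [0.002, 0.543, 0.84, 0.003]
contact_force: [0.6, -0.2, 0.4]
width: -0.0003
gripper_force: 0.0
```

```bash
python3 - <<'E'
from h import *
grab('wrist','w7'); im,P=cloud('w7'); Q=P.reshape(-1,3)
S=Q[(abs(Q[:,2]-.09)<.012)&(np.hypot(Q[:,0]-.495,Q[:,1]-.253)<.075)]
for i in range(4):
    A=np.c_[S[:,:2]-[.495,.253],np.ones(len(S))]; k=np.linalg.lstsq(A,S[:,2],rcond=None)[0]; S=S[abs(A@k-S[:,2])<.003]
print(len(S),k,cv2.minEnclosingCircle((S[:,:2]*1000).astype(np.float32)),readout.get_state()['contact_force'])
E
```

```text
13367 [0.00015579 0.00138574 0.08764986] ((494.1482849121094, 254.04893493652344), 64.16117095947266) [-0.07088978  0.47919984 -0.48956399]
```

```bash
python3 -c "
from rig import manip
print(manip.sign_off())"
```

```text
the job is handed in; nothing more can be done
None
```

The larger lid is snapped home on the larger tub, level to about 0.001 rad with its top at the expected height; I let go, confirmed it with a press of about 21 N held for a second, backed the arm clear, and handed the job in.

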